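# Put the sample cassette away in the covered rack

## Task

Take the flat cassette from the sloped rest, stand it on its long edge in an empty lane of the slotted rack, and slide it under the cover until it is fully home against the back wall. Only one of the two empty lanes goes all the way: the other has a stop hidden under the cover, so feel how far it goes and, if it stops short, take it out and use the other lane. Leave the two stored cassettes and everything else on the table where they are.

Things in the scene. Friction and masses are not known exactly. Their poses are not given: they have to be found in the camera images.
- cassette: the cassette to put away: flat grey plastic case, paper label on both faces, dark seam, 130 x 14 x 90 mm, 0.15 to 0.31 kg. Origin at its centre; x along the 130 mm, y through the 14 mm, z along the 90 mm, towards its upper long edge at the start. It starts on the sloped rest, a long edge on the ledge, upper edge leaning 38 degrees from vertical to the rest's -x side
- rest: fixed sloped steel rest, foot 100 x 150 mm; origin under it on the table, y along its ledge. Its board leans 38 degrees from vertical to -x and backs only the lower 48 mm of the cassette's 90 mm height: the upper 42 mm is free on both faces. A 10 mm lip holds the lower edge in front
- rack: fixed white slotted rack, 275 (x) x 160 (y) mm; origin at the centre of its footprint on the table; x along the lanes from the open end (-x, towards the robot) to the closed back. Lane floors 8 mm above the table; five ribs 14 mm thick and 45 mm above the floor make four lanes 20 mm wide, 34 mm apart. Open above from x = -0.1375 to 0.0375, then under a fixed grey cover
- cover_front (a point): middle of the cover's front edge, on the rack's middle line, at table height (rack x = 0.0375); axes as the rack's. The cover's underside is 97 mm above the lane floors, its top 110 mm above the table. In one of the two empty lanes a fixed stop block is hidden 35 mm behind this edge: there a cassette stops 60 mm short of home, its centre at rack x = 0.0075
- back_wall (a point): middle of the inner face of the back wall, at table height (rack x = 0.1325, 95 mm behind the cover's front edge); axes as the rack's. Only one of the two empty lanes, it may be either, is free all the way to it. Fully home, the cassette's centre is at rack x = 0.0675 and 35 mm of it stick out of the cover
- cassette_b: stored cassette, same size and axes as the other (origin at its centre), already home in one of the four lanes, any of them; 35 mm of it stick out of the cover
- cassette_c: second stored cassette, same as the first stored one, home in another lane, any of them
- lane0 (a point): point on the floor of lane 0 (counted from the rack's -y side), on the lane's middle line, in the middle of its open part (rack x = -0.0575); axes as the rack's
- lane1 (a point): point on the floor of lane 1 (counted from the rack's -y side), on the lane's middle line, in the middle of its open part (rack x = -0.0575); axes as the rack's
- lane2 (a point): point on the floor of lane 2 (counted from the rack's -y side), on the lane's middle line, in the middle of its open part (rack x = -0.0575); axes as the rack's
- lane3 (a point): point on the floor of lane 3 (counted from the rack's -y side), on the lane's middle line, in the middle of its open part (rack x = -0.0575); axes as the rack's
- pump_bottle: white pump bottle, 68 mm diameter, 177 mm tall, beyond the rack and rest; a bystander; origin at the centre of its underside
- lamp: small round glass spirit lamp, 72 mm diameter, 84 mm tall, on the robot's side of the table; a bystander; origin at the centre of its underside
- tape: paper tape roll, 70 mm diameter, 22 mm tall, beyond the rack; a bystander; origin at the centre of its underside
- bowl: steel bowl, 110 mm diameter, 40 mm tall, beyond the rest; a bystander; origin at the centre of its underside
- jar: amber jar with black lid, 60 mm diameter, 75 mm tall, beyond and between rest and rack; a bystander; origin at the centre of its underside
- vial: small black-capped glass vial, 32 mm diameter, 60 mm tall, between rest and rack; a bystander; origin at the centre of its underside
There are look-alikes about, which are no part of the job. Leave any brown look-alike of the cassette alone.

How it is judged (in metres and radians):
At the end, for the whole second after the job is handed in: The cassette stands on a long edge in a lane of the rack (within 14 degrees of upright, in line with the lane within 7 degrees, down on the lane floor within 8 mm), pushed home to within 6 mm of the back wall, released and at rest; both stored cassettes are within 15 mm of where they were (x of cassette in the frame of rack between 0.0615 and 0.076 m and y of cassette in the frame of rack between -0.07 and 0.07 m and z of cassette in the frame of rack between 0.045 and 0.061 m and angle between the z axis of cassette and the z axis of rack, either way round below 0.25 rad and angle between the x axis of cassette and the x axis of rack, either way round below 0.12 rad and linear speed of cassette below 0.02 m/s and distance of each of cassette_b, cassette_c from where it was at the start of the episode below 0.015 m); the robot touches nothing.
It fails at once if a stored cassette is shifted by more than 15 mm (distance of any of cassette_b, cassette_c from where it was at the start of the episode above 0.015 m).
It fails at once if a bystander is shifted by more than 30 mm (distance of any of pump_bottle, lamp, tape, bowl, jar, vial from where it was at the start of the episode above 0.03 m).
It also fails if it takes over 67 s, if anything falls off the work surface, if the arm or the gripper's body presses on something with over 40 N, if the wrist force passes 120 N, or if a joint passes its speed limit or range.

## Robot

A 6-joint arm with a two-finger parallel gripper is mounted at the origin on the work surface. World frame = base frame: x ahead of the robot, y to its left, z up, the work surface at z = 0. Lengths are in mm, angles in rad, forces in N, time in s.
With the tool pointing down it reaches from about 300 to 825 mm from the base axis. Payload 5.4 kg.
Tool frame: the origin (TCP) lies on the centre line of the jaws, within the pads' length; the fingertips stand 25 mm ahead of it and the grasp point (between the pads) lies 6 mm ahead of it; z points along the fingers, y is the line along which they close (so a half turn about z gives the same grasp; the last joint's range is limited). The gripper opens to 92 mm and grips with 3 to 60 N. Pads are 20 mm wide; open, the fingers measure 128 mm over their backs; the gripper's body (75 mm by 189 mm) begins 69 mm behind the grasp point.
Start: joints at [0.986, 0.158, 1.597, -0, 1.386, -0.21], TCP at [210.508, 535.063, 239.601] pointing down, gripper open.
Joint ranges: [-2.91, 2.91], [-0.94, 2.29], [0.18, 2.7], [-1.29, 4.43], [0.17, 2.64], [-3, 3]. Speed limits (rad/s): [2.57, 2.57, 3.14, 3.14, 3.14, 3.14].

## Interface

Orientations are given as a unit quaternion [w, x, y, z].
In Python, from workcell import ctrl gives the robot as it stands. Calls block until the motion is done:
- ctrl.reach(position, orientation): joint-space move of the TCP to a pose.
- ctrl.move_l(position, velocity=150, attitude=None): straight line of the TCP; attitude=None keeps the orientation; velocity is the mean speed in mm/s.
- ctrl.movej(angles): joint-space move.
- ctrl.open_gripper() and ctrl.close(): open the fingers fully, or close them until they stop; the grip force is fixed at half the most.
- ctrl.pause(seconds).
- ctrl.inverse_kinematics(position, orientation): joint angles nearest the present ones, or None.
- ctrl.get_image(name): name is "scene" or "top" or "wrist"; returns the picture (480x640x3 uint8, red, green, blue); there is no depth.
- ctrl.camera_info(name): a dict with "vertical_fov" (degrees; the focal length in pixels is half the picture's height over the tangent of half this angle, whatever the lens; pixels are square), "cx", "cy" (the principal point, pixels), "k1" (the pictures are not rectified: a ray, as slopes to the right and down, at radius r is drawn at 1 + k1 r^2 times it, then the intrinsics apply), "pose" (4x4, takes a point from camera to world coordinates). Camera axes: x right, y up, looking along -z (the intrinsics and any distortion apply to the point x, -y, -z); pixel columns grow to the right and rows downward; lengths in mm; the calibration is good to about 2 mm. A picture is of the moment at which its call begins: read the wrist's pose just before it. camera_info takes no time and is no camera call; for the wrist camera it gives the pose at the moment of the call.
A pose or a line that the arm cannot do raises ctrl.IKError and nothing moves.
- ctrl.finish_job(): hands the job in; it is judged then, once.
Trained networks look in the newest picture that a camera, given by its name, has taken for a name from the list of things; names that differ only in an ending like _2 or _b are one class to them, and where a whole thing is asked for, a point or a joint stands for the part that bears it (a point fixed in the world has none). Each returns a list of dicts, best first, with "conf" (0 to 1); they miss things now and then, are a little off and sometimes report something else, mostly with a low value. They report only what shows in the picture. A call takes as long as a camera call. They do not tell look-alikes from the thing itself.
- ctrl.find_in(camera, name): "rect" ([left, top, right, bottom] in pixels, round what is visible of it).
- ctrl.trace(camera, name): "region" (480x640 bool, what is visible of it) and "rect" ([left, top, right, bottom] in pixels, round what is visible of it).
Readings, each from a call of its own:
- ctrl.read_t(): time.
- ctrl.read_joint_pos(): joint angles.
- ctrl.read_dq(): joint speeds.
- ctrl.read_tau(): joint torques, N m.
- ctrl.read_eef_pos(): TCP position.
- ctrl.read_ee_rot(): TCP orientation.
- ctrl.read_contact_force(): force on the tool from outside, world axes, zero at the start.
- ctrl.read_ft_torque(): the same for the moment, N m.
- ctrl.read_opening(): opening from 0.0 (shut) to 1.0 (fully open).
- ctrl.read_gripper_force(): force on a finger pad.
Only numpy, scipy, OpenCV 4.12 (cv2) and the standard library are available. Lean on these libraries where they do the work, as an engineer would, in place of code of your own. Each camera call takes 0.05 s, during which the arm holds its last target. There are 200 camera calls.

## Working session

There is one attempt and no reset: what is moved stays moved. The work goes in short steps, each a Python script; the robot and the scene stay as the last script left them, time stands still between calls to the robot, and variables do not carry over. Pictures are saved under pics/ and viewed, at most 10 in all, crops included, and the job is handed in when it is done.

```bash
ls; mkdir -p pics; python3 - <<'E'
from workcell import ctrl
import cv2,numpy as np
for n in ["scene","top"]:
    im=ctrl.get_image(n); cv2.imwrite(f"pics/{n}0.png",im[:,:,::-1])
    i=ctrl.camera_info(n); print(n,i["vertical_fov"],i["cx"],i["cy"],i["k1"],np.round(i["pose"],3).tolist())
    for o in ["cassette","rack","rest","vial","jar","lamp","pump_bottle"]:
        print(o,[(round(d["conf"],2),np.round(d["rect"]).tolist()) for d in ctrl.find_in(n,o)[:5]])
print(ctrl.read_t())
i=ctrl.camera_info("wrist");print(i["vertical_fov"],i["k1"],np.round(i["pose"],3).tolist(),ctrl.read_ee_rot())
E
```

```text
pics
scene 57.21179487428969 322.70232673004216 241.05021600557552 0.007966459719549441 [[0.468, -0.502, 0.728, 1211.609], [0.884, 0.252, -0.394, -476.597], [0.014, 0.828, 0.561, 599.357], [0.0, 0.0, 0.0, 1.0]]
cassette [(0.91, [357.0, 174.0, 409.0, 193.0]), (0.69, [102.0, 231.0, 148.0, 275.0]), (0.68, [177.0, 220.0, 240.0, 243.0]), (0.57, [219.0, 217.0, 287.0, 261.0]), (0.57, [414.0, 212.0, 426.0, 213.0])]
rack [(0.85, [354.0, 190.0, 492.0, 280.0]), (0.61, [177.0, 330.0, 246.0, 385.0])]
rest [(0.88, [212.0, 251.0, 292.0, 296.0])]
vial [(0.7, [312.0, 223.0, 326.0, 248.0])]
jar [(0.59, [341.0, 284.0, 372.0, 335.0])]
lamp [(0.71, [289.0, 201.0, 313.0, 238.0])]
pump_bottle [(0.65, [394.0, 259.0, 441.0, 361.0])]
top 57.76127536082466 313.6847732471188 235.45987915979623 -0.08810953961785824 [[-0.005, 0.995, -0.096, 422.739], [-1.0, -0.007, -0.014, -130.978], [-0.015, 0.096, 0.995, 1027.505], [0.0, 0.0, 0.0, 1.0]]
cassette [(0.92, [131.0, 319.0, 193.0, 386.0]), (0.8, [338.0, 247.0, 397.0, 278.0]), (0.8, [354.0, 310.0, 423.0, 373.0]), (0.75, [190.0, 208.0, 204.0, 232.0]), (0.69, [452.0, 309.0, 518.0, 373.0])]
rack [(0.58, [136.0, 162.0, 246.0, 298.0])]
rest [(0.86, [341.0, 231.0, 405.0, 272.0]), (0.3, [282.0, 262.0, 300.0, 276.0])]
vial [(0.69, [286.0, 261.0, 303.0, 280.0]), (0.21, [206.0, 207.0, 220.0, 232.0])]
jar [(0.91, [305.0, 135.0, 332.0, 166.0])]
lamp [(0.65, [283.0, 291.0, 315.0, 317.0]), (0.53, [407.0, 136.0, 458.0, 181.0])]
pump_bottle [(0.9, [272.0, 87.0, 302.0, 134.0])]
0.8
62.78508000876422 -0.0651813280111479 [[0.367, -0.898, -0.243, 142.295], [0.93, 0.354, 0.097, 562.98], [-0.001, -0.261, 0.965, 383.803], [0.0, 0.0, 0.0, 1.0]] [-1.90290375e-06  1.86322838e-01  9.82488575e-01  1.33583303e-05]
```

View pics/top0.png

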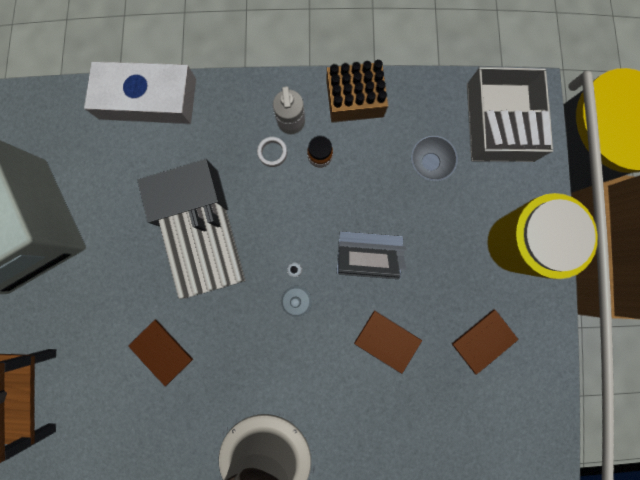

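View pics/scene0.png

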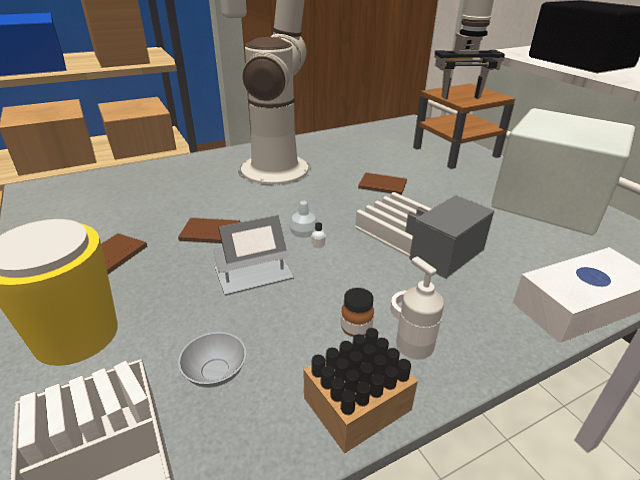

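The real cassette is the grey labelled one on the rest: (370,258) in top, (253,240) in scene. The flat brown plates at top (160,352), (388,342) and (485,341) are look-alikes. The stored cassettes protrude from the cover at (197,219) and (211,215). Next I'll take wrist views of the rack and the rest.

```bash
cat > h.py <<'E'
from workcell import ctrl
import cv2,numpy as np,pickle,os
from scipy.optimize import least_squares
from scipy.spatial.transform import Rotation as R
def K(i):
    f=240/np.tan(np.radians(i["vertical_fov"]/2)); return f
def project(i,P):
    T=np.linalg.inv(np.array(i["pose"])); p=np.atleast_2d(P)@T[:3,:3].T+T[:3,3]
    s=np.c_[p[:,0]/-p[:,2],p[:,1]/p[:,2]]; r2=(s**2).sum(1,keepdims=True)
    s=s*(1+i["k1"]*r2); return s*K(i)+[i["cx"],i["cy"]]
def snap(n):
    i=ctrl.camera_info("wrist"); im=ctrl.get_image("wrist"); cv2.imwrite(f"pics/{n}.png",im[:,:,::-1])
    pickle.dump(i,open(f"pics/{n}.pkl","wb")); return i,im
def info(n): return pickle.load(open(f"pics/{n}.pkl","rb"))
def quat(x,z):
    x=np.array(x,float);z=np.array(z,float);x/=np.linalg.norm(x);z/=np.linalg.norm(z)
    q=R.from_matrix(np.c_[x,np.cross(z,x),z]).as_quat(); return [float(v) for v in (q[3],q[0],q[1],q[2])]
E
python3 - <<'E'
from h import *
q=[0,0,1,0]
for n in ["scene","top"]: pickle.dump(ctrl.camera_info(n),open(f"pics/{n}0.pkl","wb"))
P=[("rackA",[480,170,290]),("rackB",[480,80,290]),("restA",[440,-230,260]),("restB",[440,-310,260])]
for n,p in P:
    ctrl.reach(p,q); ctrl.pause(.2); snap(n)
    for o in ["cassette","rack","rest"]:
        print(n,o,[(round(d["conf"],2),np.round(d["rect"]).tolist()) for d in ctrl.find_in("wrist",o)[:4]])
print(ctrl.read_t(),ctrl.read_joint_pos(),ctrl.read_contact_force())
a=[cv2.resize(cv2.imread(f"pics/{n}.png"),(400,300)) for n,_ in P]
cv2.imwrite("pics/rackAB.png",np.vstack([np.hstack(a[:2]),np.hstack(a[2:])]))
E
```

```text
rackA cassette [(0.85, [354.0, 1.0, 456.0, 54.0]), (0.79, [273.0, 248.0, 309.0, 321.0]), (0.73, [240.0, 262.0, 280.0, 329.0])]
rackA rack [(0.75, [188.0, 104.0, 414.0, 422.0])]
rackA rest [(0.72, [55.0, 155.0, 112.0, 187.0]), (0.7, [0.0, 163.0, 25.0, 250.0])]
rackB cassette [(0.9, [0.0, 166.0, 74.0, 220.0]), (0.8, [0.0, 1.0, 38.0, 84.0]), (0.74, [441.0, 0.0, 545.0, 58.0]), (0.64, [334.0, 259.0, 362.0, 332.0])]
rackB rack [(0.78, [278.0, 100.0, 497.0, 423.0])]
rackB rest [(0.26, [361.0, 252.0, 393.0, 324.0])]
restA cassette [(0.83, [628.0, 310.0, 640.0, 334.0]), (0.82, [221.0, 205.0, 391.0, 268.0]), (0.79, [0.0, 0.0, 97.0, 118.0]), (0.67, [169.0, 0.0, 342.0, 113.0])]
restA rack [(0.93, [573.0, 163.0, 640.0, 336.0])]
restA rest [(0.79, [212.0, 190.0, 375.0, 292.0])]
restB cassette [(0.74, [256.0, 0.0, 425.0, 113.0]), (0.65, [20.0, 0.0, 179.0, 118.0]), (0.57, [320.0, 206.0, 490.0, 264.0])]
restB rack []
restB rest [(0.94, [299.0, 191.0, 454.0, 290.0])]
6.1417 [-8.37442228e-01  4.82942373e-02  1.67498789e+00  7.02029080e-08
  1.41804432e+00 -2.40918957e+00] [ 0.18561246  0.08649286 -0.23374652]
```

View pics/rackAB.png

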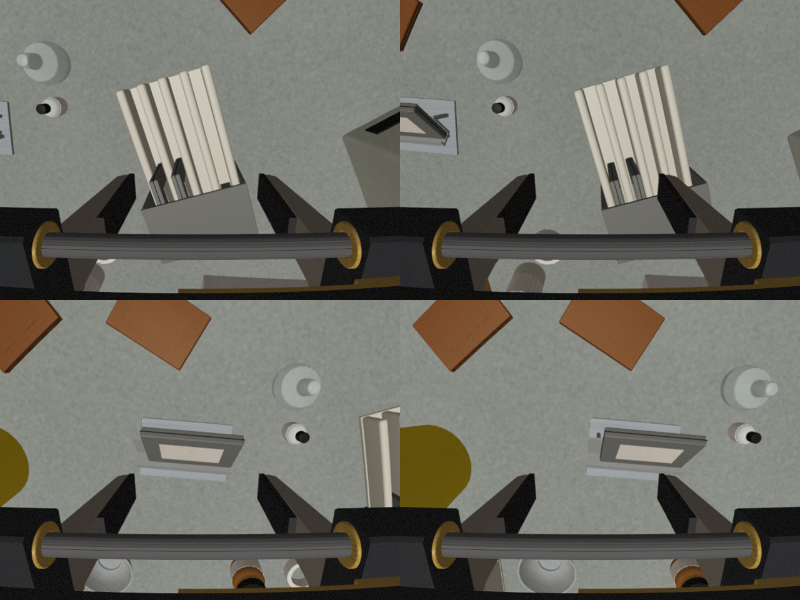

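The four tiles show the rack in the upper row, with stored cassettes visible near (160,185) and (180,175), and the rest with the grey cassette in the lower row. I'll enlarge crops to pick corners.

```bash
python3 - <<'E'
import cv2,numpy as np
def g(n,x0,y0,w,h,s,o):
    c=cv2.resize(cv2.imread(f"pics/{n}.png")[y0:y0+h,x0:x0+w],None,fx=s,fy=s,interpolation=cv2.INTER_CUBIC)
    for x in range((x0//20+1)*20,x0+w,20): cv2.putText(c,str(x),((x-x0)*s,10),0,.33,(0,0,255),1);cv2.line(c,((x-x0)*s,12),((x-x0)*s,20),(0,0,255),1)
    for y in range((y0//20+1)*20,y0+h,20): cv2.putText(c,str(y),(0,(y-y0)*s),0,.33,(0,0,255),1);cv2.line(c,(22,(y-y0)*s),(30,(y-y0)*s),(0,0,255),1)
    return c
A=g("rackA",180,95,200,290,2,0);B=g("rackB",270,95,200,290,2,0)
cv2.imwrite("pics/rk.png",np.hstack([A,B]))
A=g("restA",210,170,190,140,4,0);cv2.imwrite("pics/rs.png",A)
E
```

```text
(no output)
```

View pics/rk.png

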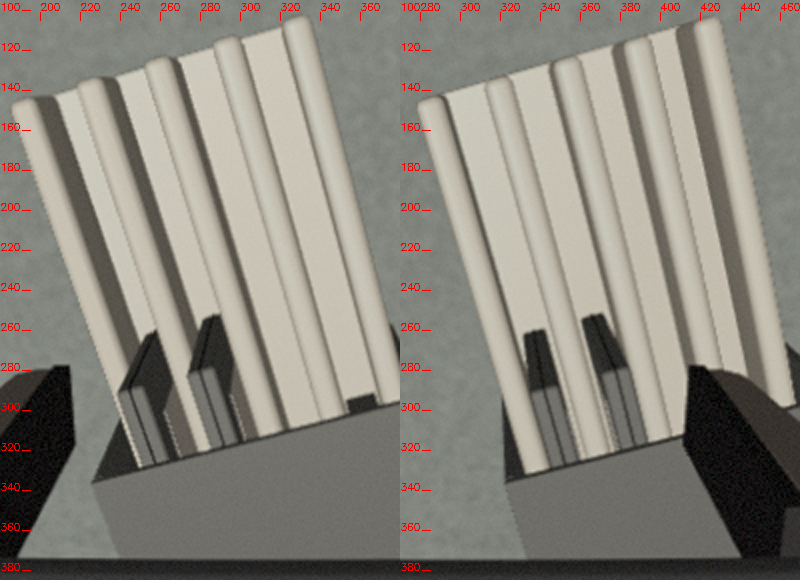

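View pics/rs.png

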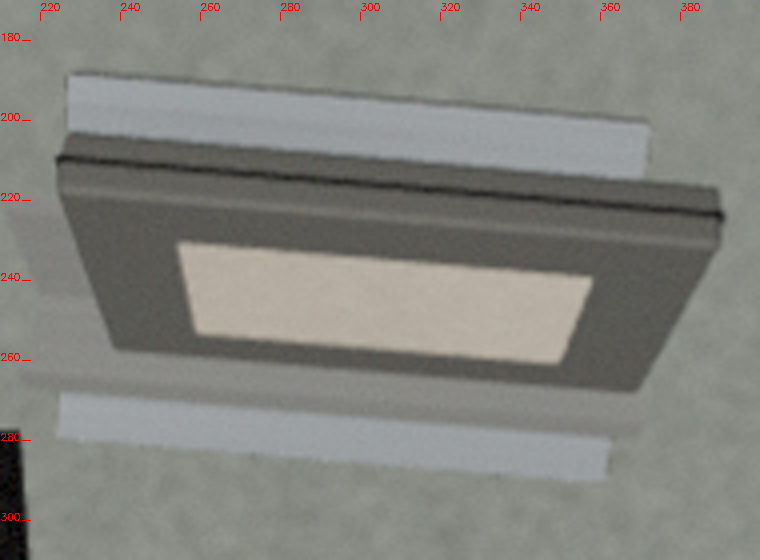

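Stored cassettes are in lanes 0 and 1 (rackA px (246,289) and (281,280)), so lanes 2 and 3 are empty. A dark patch under the cover edge in lane 3, at (357,300), looks like the stop, so I'll try lane 2 first. Next I'll fit poses from both views.

```bash
cat > fit.py <<'E'
from h import *
A,B=info("rackA"),info("rackB")
M=np.array([[-137.5,y,53] for y in(-68,-34,0,34,68)]+[[2.5,-51,98],[2.5,-17,98]],float)
a=np.array([[192.5,146.5],[226,134.5],[260,124],[293.5,114],[328,104],[246,289],[281,280.5],[226,336.5]])
b=np.array([[286.5,143.5],[319.5,134],[353.5,124],[387.5,114.5],[423.5,104],[342.5,289.5],[378,280.5],[322.5,336]])
def W(v,m): 
    c,s=np.cos(v[3]),np.sin(v[3]); return np.c_[c*m[:,0]-s*m[:,1],s*m[:,0]+c*m[:,1],m[:,2]]+v[:3]
def res(v):
    m=np.vstack([M,[37.5,-v[4],110]]); p=W(v,m)
    return np.r_[(project(A,p)-a).ravel(),(project(B,p)-b).ravel()]
s=least_squares(res,[530,138,0,.23,80],loss="soft_l1")
print("rack",np.round(s.x,3)); print(np.round(res(s.x).reshape(2,-1,2),1).tolist())
# cassette: track corners A->B
C,D=info("restA"),info("restB")
full=lambda u:[210+u[0]/4,170+u[1]/4]
pa=np.array([full(u) for u in [(67,133),(718,187),(62,192),(718,247),(115,350),(637,391),(180,242),(592,277),(195,332),(560,363),]],np.float32)
g=lambda n:cv2.imread(f"pics/{n}.png",0)
pb,st,er=cv2.calcOpticalFlowPyrLK(g("restA"),g("restB"),pa[:,None],(pa+[99,0]).astype(np.float32)[:,None],winSize=(15,15),maxLevel=1,flags=cv2.OPTFLOW_USE_INITIAL_FLOW)
pb=pb[:,0]; print("flow",np.round(pb-pa,1).tolist(),st.ravel())
# local: x'=along (image left->right = +y world), n = upper face normal, z
m=np.array([[-65,-7,45],[65,-7,45],[-65,7,45],[65,7,45],[-65,7,-45],[65,7,-45]],float)
def pose(v):
    ps,t=v[3],v[4]; al=np.array([-np.sin(ps),np.cos(ps),0]); f=np.array([np.cos(ps),np.sin(ps),0]); k=np.array([0,0,1.])
    return al,np.cos(t)*f+np.sin(t)*k,-np.sin(t)*f+np.cos(t)*k
def cw(v,m): return v[:3]+m@np.array(pose(v))
def r2(v): p=cw(v,m); return np.r_[(project(C,p)-pa[:6]).ravel(),(project(D,p)-pb[:6]).ravel()]
c=least_squares(r2,[470,-265,60,0,.66],loss="soft_l1")
print("cass",np.round(c.x,3));print(np.round(r2(c.x).reshape(2,-1,2),1).tolist())
c1=least_squares(lambda v:r2(v)[:12],c.x); print("A only",np.round(c1.x,3))
print("bottom/top z",cw(c.x,m)[:,2].round(1))
pickle.dump((s.x,c.x),open("fit.pkl","wb"))
E
python3 fit.py
```

```text
rack [ 5.28769e+02  1.56588e+02 -4.25500e+00  2.76000e-01  8.05730e+01]
[[[-0.5, -1.5], [-0.8, 0.3], [-0.9, 0.5], [0.1, 0.3], [0.5, 0.0], [0.3, 0.4], [0.2, -0.4], [0.1, -0.7]], [[-1.5, 0.6], [-0.2, 0.2], [0.4, 0.2], [1.3, -0.1], [0.4, 0.5], [0.2, -0.3], [0.3, -0.6], [-0.3, -0.1]]]Traceback (most recent call last):
  File "fit.py", line 18, in <module>
    pb,st,er=cv2.calcOpticalFlowPyrLK(g("restA"),g("restB"),pa[:,None],(pa+[99,0]).astype(np.float32)[:,None],winSize=(15,15),maxLevel=1,flags=cv2.OPTFLOW_USE_INITIAL_FLOW)
             ~~~~~~~~~~~~~~~~~~~~~~~~^^^^^^^^^^^^^^^^^^^^^^^^^^^^^^^^^^^^^^^^^^^^^^^^^^^^^^^^^^^^^^^^^^^^^^^^^^^^^^^^^^^^^^^^^^^^^^^^^^^^^^^^^^^^^^^^^^^^^^^^^^^^^^^^^^^^^^^
cv2.error: OpenCV(4.12.0) :-1: error: (-5:Bad argument) in function 'calcOpticalFlowPyrLK'
> Overload resolution failed:
>  - Layout of the output array nextPts is incompatible with cv::Mat
>  - Expected Ptr<cv::UMat> for argument 'nextPts'
```

```bash
sed -i 's/pa\[:,None\],(pa+\[99,0\]).astype(np.float32)\[:,None\]/np.ascontiguousarray(pa[:,None]),np.ascontiguousarray((pa+[99,0]).astype(np.float32)[:,None])/' fit.py
sed -i '/^# cassette: track/i z0=least_squares(lambda v:res(np.r_[v[:2],0,v[2:]]),[530,138,.23,80],loss="soft_l1"); print("z=0:",np.round(z0.x,3))\nfor w in (0,1):\n  z1=least_squares(lambda v:np.split(res(np.r_[v[:2],0,v[2:]]),2)[w],[530,138,.23,80]); print("view",w,np.round(z1.x,3))' fit.py
python3 fit.py
```

```text
rack [ 5.28769e+02  1.56588e+02 -4.25500e+00  2.76000e-01  8.05730e+01]
[[[-0.5, -1.5], [-0.8, 0.3], [-0.9, 0.5], [0.1, 0.3], [0.5, 0.0], [0.3, 0.4], [0.2, -0.4], [0.1, -0.7]], [[-1.5, 0.6], [-0.2, 0.2], [0.4, 0.2], [1.3, -0.1], [0.4, 0.5], [0.2, -0.3], [0.3, -0.6], [-0.3, -0.1]]]
z=0: [5.28422e+02 1.56399e+02 2.73000e-01 7.94820e+01]
view 0 [5.28429e+02 1.57164e+02 2.74000e-01 7.99480e+01]
view 1 [5.28291e+02 1.55784e+02 2.74000e-01 7.91710e+01]Traceback (most recent call last):
  File "fit.py", line 21, in <module>
    pb,st,er=cv2.calcOpticalFlowPyrLK(g("restA"),g("restB"),np.ascontiguousarray(pa[:,None]),np.ascontiguousarray((pa+[99,0]).astype(np.float32)[:,None]),winSize=(15,15),maxLevel=1,flags=cv2.OPTFLOW_USE_INITIAL_FLOW)
             ~~~~~~~~~~~~~~~~~~~~~~~~^^^^^^^^^^^^^^^^^^^^^^^^^^^^^^^^^^^^^^^^^^^^^^^^^^^^^^^^^^^^^^^^^^^^^^^^^^^^^^^^^^^^^^^^^^^^^^^^^^^^^^^^^^^^^^^^^^^^^^^^^^^^^^^^^^^^^^^^^^^^^^^^^^^^^^^^^^^^^^^^^^^^^^^^^^^^^^^^^^^
cv2.error: OpenCV(4.12.0) :-1: error: (-5:Bad argument) in function 'calcOpticalFlowPyrLK'
> Overload resolution failed:
>  - Layout of the output array nextPts is incompatible with cv::Mat
>  - Expected Ptr<cv::UMat> for argument 'nextPts'
```

```bash
python3 - <<'E'
s=open("fit.py").read().split("\n")
k=[i for i,l in enumerate(s) if l.startswith("pb,st,er")][0]
s[k]='pb,st,er=cv2.calcOpticalFlowPyrLK(g("restA"),g("restB"),pa.reshape(-1,1,2).copy(),np.array((pa+[99,0]).reshape(-1,1,2),dtype=np.float32,order="C"),winSize=(15,15),maxLevel=1,flags=cv2.OPTFLOW_USE_INITIAL_FLOW)'
open("fit.py","w").write("\n".join(s))
E
python3 fit.py 2>&1 | tail -8
```

```text
z=0: [5.28422e+02 1.56399e+02 2.73000e-01 7.94820e+01]
view 0 [5.28429e+02 1.57164e+02 2.74000e-01 7.99480e+01]
view 1 [5.28291e+02 1.55784e+02 2.74000e-01 7.91710e+01]
flow [[102.69999694824219, 0.5], [99.5, 0.699999988079071], [100.5999984741211, 0.30000001192092896], [99.19999694824219, 0.20000000298023224], [82.5, 0.6000000238418579], [82.69999694824219, 0.0], [95.9000015258789, 0.699999988079071], [94.69999694824219, 0.20000000298023224], [87.69999694824219, 0.8999999761581421], [86.80000305175781, 0.5]] [1 1 1 1 1 1 1 1 1 1]
cass [ 4.57191e+02 -2.35209e+02  6.45710e+01 -8.10000e-02  6.52000e-01]
[[[0.7, -0.5], [0.5, -0.8], [-0.8, 0.6], [0.6, 0.2], [0.6, -0.0], [0.3, 0.0]], [[-1.4, -0.6], [-1.1, -0.7], [1.0, 0.9], [1.1, 0.6], [-1.4, -0.1], [-3.1, 0.2]]]
A only [ 4.57512e+02 -2.35494e+02  6.35860e+01 -8.30000e-02  6.53000e-01]
bottom/top z [ 96.1  96.1 104.6 104.6  33.   33. ]
```

Fits are good: rack at (528.4, 156.4), yaw 0.273, and the cassette tilts 37.4° (38° expected) with its bottom edge at about z 24. Now I'll plan the grasp and check IK.

```bash
cat >> h.py <<'E'
RX,RY,YAW=528.4,156.4,.2735
fx=np.array([np.cos(YAW),np.sin(YAW),0]); fy=np.array([-fx[1],fx[0],0])
def rk(x,y,z): return np.array([RX,RY,0])+x*fx+y*fy+np.array([0,0,z])
CV=[457.3,-235.4,64.2,-.082,.657]
def cpose():
    ps,t=CV[3],CV[4]; al=np.array([-np.sin(ps),np.cos(ps),0]); f=np.array([np.cos(ps),np.sin(ps),0]); k=np.array([0,0,1.])
    return al,np.cos(t)*f+np.sin(t)*k,-np.sin(t)*f+np.cos(t)*k
OFF=25; UP=30
def L(p): return [float(v) for v in p]
E
python3 - <<'E'
from h import *
al,n,up=cpose(); print(ctrl.read_joint_pos().round(2))
for s in (1,-1):
  for r in (-1,1):
    q=quat(s*al,-up); g=np.array(CV[:3])+UP*up-OFF*r*s*al+6*up
    qp=quat(r*fx,[0,0,-1])
    out=[]
    for p,qq in [(g+100*up,q),(g,q),(g+[0,0,130],q),(rk(-95,17,240),qp),(rk(-95,51,95),qp),(rk(0,51,95),qp),(rk(-10,17,85),qp)]:
        j=ctrl.inverse_kinematics(L(p),qq); out.append(None if j is None else np.round(j,2).tolist())
    print(s,r,L(g));print(*out,sep="\n")
E
```

```text
[-0.84  0.05  1.67  0.    1.42 -2.41]
1 -1 [437.4347932644046, -208.68310606226865, 92.70580887594787]
[-1.22, -0.67, 2.53, 0.68, 1.08, -1.41]
[-1.03, -0.24, 2.44, 0.86, 0.72, -1.55]
[-1.03, -0.52, 2.34, 0.63, 1.0, -1.21]
[0.06, -0.16, 1.91, -0.0, 1.39, -1.78]
[0.14, 0.03, 2.04, -0.0, 1.07, -1.71]
[0.16, 0.26, 1.78, -0.0, 1.1, -1.68]
[0.1, 0.25, 1.82, -0.0, 1.07, -1.75]
1 1 [433.33938645323593, -258.5151002331929, 92.70580887594787]
[-1.3, -0.51, 2.44, 0.71, 1.07, -1.52]
[-1.12, -0.14, 2.36, 0.87, 0.76, -1.64]
[-1.12, -0.41, 2.27, 0.66, 1.02, -1.32]
[0.06, -0.16, 1.91, -0.0, 1.39, 1.36]
[0.14, 0.03, 2.04, -0.0, 1.07, 1.44]
[0.16, 0.26, 1.78, -0.0, 1.1, 1.46]
[0.1, 0.25, 1.82, -0.0, 1.07, 1.39]
-1 -1 [433.33938645323593, -258.5151002331929, 92.70580887594787]
[-1.3, -0.51, 2.44, 0.71, 1.07, 1.62]
[-1.12, -0.14, 2.36, 0.87, 0.76, 1.5]
[-1.12, -0.41, 2.27, 0.66, 1.02, 1.82]
[0.06, -0.16, 1.91, -0.0, 1.39, -1.78]
[0.14, 0.03, 2.04, -0.0, 1.07, -1.71]
[0.16, 0.26, 1.78, -0.0, 1.1, -1.68]
[0.1, 0.25, 1.82, -0.0, 1.07, -1.75]
-1 1 [437.4347932644046, -208.68310606226865, 92.70580887594787]
[-1.22, -0.67, 2.53, 0.68, 1.08, 1.73]
[-1.03, -0.24, 2.44, 0.86, 0.72, 1.59]
[-1.03, -0.52, 2.34, 0.63, 1.0, 1.93]
[0.06, -0.16, 1.91, -0.0, 1.39, 1.36]
[0.14, 0.03, 2.04, -0.0, 1.07, 1.44]
[0.16, 0.26, 1.78, -0.0, 1.1, 1.46]
[0.1, 0.25, 1.82, -0.0, 1.07, 1.39]
```

```bash
python3 - <<'E'
from h import *
al,n,up=cpose(); q=quat(al,-up); g=np.array(CV[:3])+UP*up+OFF*al+6*up
ctrl.reach(L(g+110*up),q); ctrl.move_l(L(g),velocity=120)
print("pos err",np.round(ctrl.read_eef_pos()-g,1),ctrl.read_contact_force().round(1))
ctrl.close(); ctrl.pause(.2)
print("open",ctrl.read_opening(),ctrl.read_gripper_force(),ctrl.read_contact_force().round(1))
if ctrl.read_opening()>.05:
    ctrl.move_l(L(g+15*up),velocity=60); ctrl.move_l(L(g+15*up+[0,0,130]),velocity=150); ctrl.pause(.2)
    print("open",ctrl.read_opening(),ctrl.read_gripper_force(),ctrl.read_contact_force().round(1),ctrl.read_ft_torque().round(2))
snap("grasp"); im=ctrl.get_image("scene"); cv2.imwrite("pics/sc1.png",im[:,:,::-1])
cv2.imwrite("pics/g1.png",np.hstack([cv2.resize(im,(400,300)),cv2.resize(cv2.cvtColor(cv2.imread("pics/grasp.png"),cv2.COLOR_BGR2RGB),(400,300))])[:,:,::-1]); print(ctrl.read_t())
E
```

```text
pos err [ 0.3 -0.3  0.5] [-0.1  0.3 -0.3]
open 0.1536678777611931 29.980737268924713 [7.2 1.7 3.3]
open 0.1535515451478984 29.98871147632599 [ 0.1  0.8 -2.3] [0.01 0.53 0.  ]
11.2333
```

View pics/g1.png

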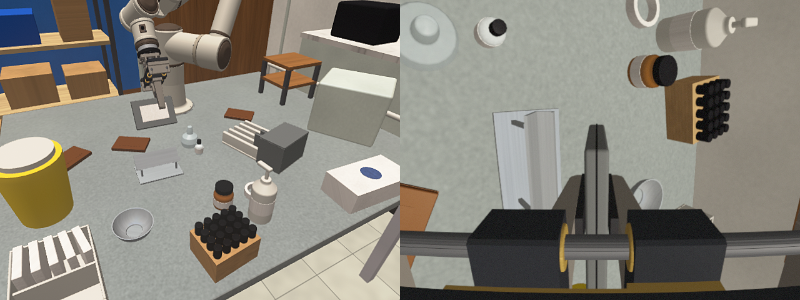

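The cassette is held (opening 14.1 mm, 30 N). Next it goes upright above lane 2 and down, with force checks.

```bash
cat >> h.py <<'E'
QP=quat(-fx,[0,0,-1])
def F():
    f=ctrl.read_contact_force(); return np.array([f@fx,f@fy,f[2]])
E
python3 - <<'E'
from h import *
al,n,up=cpose()
ctrl.move_l(L(np.array(ctrl.read_eef_pos())+[0,0,60]),velocity=200)
ctrl.reach(L(rk(-96,17,260)),QP); ctrl.pause(.3)
f0=F(); print("f0",f0.round(1),ctrl.read_ft_torque().round(2))
i,_=snap("vert")
e=np.array(ctrl.read_eef_pos()); gp=e-[0,0,6]
for y in(-7,0,7): print("pred tail top corner",project(i,gp-40*fx+15*np.array([0,0,1])+y*fy).round(1))
for n in ("top",): cv2.imwrite("pics/top1.png",ctrl.get_image(n)[:,:,::-1])
ctrl.move_l(L(rk(-96,17,150)),velocity=150)
snap("low")
ctrl.move_l(L(rk(-96,17,112)),velocity=80); print(F()-f0)
c=cv2.imread("pics/vert.png")[100:400,170:470]; d=cv2.imread("pics/low.png")[80:480,100:500]
cv2.imwrite("pics/v.png",np.hstack([cv2.resize(c,(400,400)),d])); print(ctrl.read_t())
E
```

```text
f0 [-0.3  0.2 -1.1] [ 0.06  0.01 -0.01]
pred tail top corner [[292.2 231.6]]
pred tail top corner [[312.  231.5]]
pred tail top corner [[331.8 231.5]]
[ 0.27528458 -0.60552603 -0.72612001]
14.9833
```

View pics/v.png

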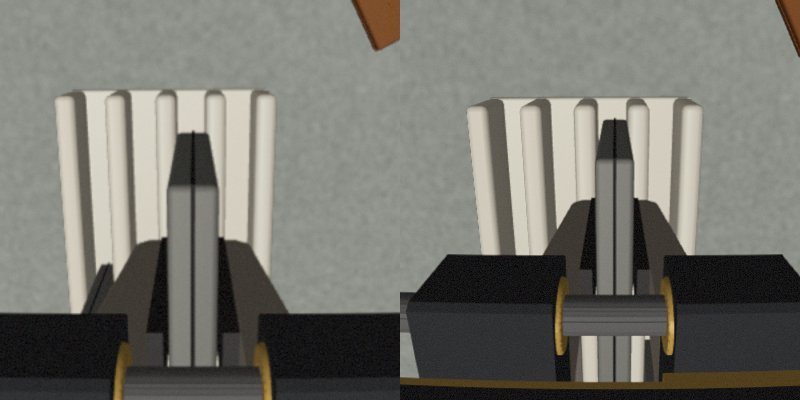

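```bash
python3 - <<'E'
from h import *
i=info("vert"); gp=rk(-96,17,254)
obs=np.array([[314,239.5],[315,199]])
def r(v):
    c,s=np.cos(v[0]),np.sin(v[0]); P=[]
    for x,z in((-65,45),(-65,-45)):
        x-=v[2]-25+0;x+=0; 
        X=x+v[1]*0; Z=z-30
        P.append(gp+(c*X+s*Z)*fx+(-s*X+c*Z)*np.array([0,0,1])) # + = nose down
    return (project(i,P)-obs).ravel()
r0=least_squares(lambda v:r([v[0],0,v[1]]),[0,0]); print("pitch nose-down",r0.x,r0.fun.round(1), "zero:",r([0,0,0]).round(1))
E
```

```text
pitch nose-down [ 2.26046672e-03 -2.86556556e+00] [-0.4  0.  -1.1  0. ] zero: [-0.4 -8.  -1.1 -4.7]
```

```bash
python3 - <<'E'
from h import *
f0=np.array([-.3,.2,-1.1])
for z in (104,98,95,93,92,91,90,89,88):
    ctrl.move_l(L(rk(-96,17,z)),velocity=40); f=F()-f0
    print(z,f.round(1),ctrl.read_ft_torque().round(2))
    if f[2]>4 or np.abs(f).max()>10: break
print(ctrl.read_t(),ctrl.read_opening())
E
```

```text
104 [ 0.  -0.  -0.8] [ 0.02  0.05 -0.01]
98 [-0.4  0.1  0.5] [ 0.01  0.04 -0.06]
95 [ 0.8 -0.6 -1.1] [0.07 0.   0.01]
93 [-0.5 -1.6 -0.3] [ 0.04  0.05 -0.07]
92 [ 0.5  0.1 -0.2] [0.09 0.03 0.03]
91 [ 1.  -0.1 -0.5] [ 0.05  0.1  -0.04]
90 [ 0.4 -0.7 -1.3] [-0.   -0.01  0.  ]
89 [ 0.6  0.1 -0.1] [-0.   -0.01 -0.02]
88 [ 0.1  0.4 -0.4] [0.05 0.02 0.02]
17.3833 0.1492956387945352
```

```bash
python3 - <<'E'
from h import *
f0=np.array([-.3,.2,-1.1])
for z in np.arange(87.5,82,-.5):
    ctrl.move_l(L(rk(-96,17,z)),velocity=30); f=F()-f0
    print(z,f.round(1))
    if f[2]>3: break
ctrl.move_l(L(rk(-96,17,z+1)),velocity=30); print(F()-f0,ctrl.read_eef_pos()-rk(-96,17,z+1))
x=-96
while x<-10:   # centre = x+28; blocked at grasp x=-20.5
    st=8 if x<-40 else 2
    x+=st; ctrl.move_l(L(rk(x,17,z+1)),velocity=50); f=F()-f0
    if x>-40 or np.abs(f).max()>4: print(x,f.round(1))
    if abs(f[0])>10 or np.abs(f).max()>18: break
print(ctrl.read_t(),ctrl.read_opening())
E
```

```text
87.5 [ 0.8  0.6 -0.1]
87.0 [ 0.3  0.1 -0.6]
86.5 [0.6 0.4 0.1]
86.0 [ 0.8 -1.  -0.4]
85.5 [-0.2 -0.3 -0.2]
85.0 [ 0.5 -0.3  0.3]
84.5 [ 1.2 -0.3  0. ]
84.0 [ 0.8  0.4 -0.4]
83.5 [-3.5  0.9  7. ]
[ 0.08627448  0.32044424 -0.94168062] [-0.02173752 -0.00804761 -0.21153076]
-38 [ 0.1 -0.6 -0.4]
-36 [ 0.9 -0.5 -0.9]
-34 [ 0.7  0.4 -0.5]
-32 [1.1 0.9 0.1]
-30 [-0.5 -0.4 -0.3]
-28 [ 1.3 -0.5 -0.8]
-26 [ 0.7 -0.7 -1.3]
-24 [ 1.3 -1.1 -0.5]
-22 [ 0.2  0.9 -0.3]
-20 [ 0.6  0.3 -0.3]
-18 [ 0.5 -0.3 -0.5]
-16 [-0.1  0.4 -0.9]
-14 [0.  0.6 0. ]
-12 [-0.5  0.1 -0.3]
-10 [ 0.2  0.3 -1. ]
25.7917 0.14947371774354082
```

Lane 2 is free past the stop position, by about 10 mm with no force. I'll back off, release clear of the stored cassettes, then push home with closed fingers.

```bash
python3 - <<'E'
from h import *
ctrl.move_l(L(rk(-24,17,84.5)),velocity=80); ctrl.move_l(L(rk(-24,17,83.7)),velocity=20); print(F().round(1))
ctrl.open_gripper(); print(F().round(1),ctrl.read_opening())
ctrl.move_l(L(rk(-24,17,175)),velocity=150)
ctrl.move_l(L(rk(-115,17,175)),velocity=200); ctrl.close(); ctrl.pause(.2); f0=F(); print(f0.round(1))
ctrl.move_l(L(rk(-115,17,86)),velocity=120); print(F().round(1))
x=-115
while x<6:
    x+= 6 if x<-20 else 1.5
    ctrl.move_l(L(rk(x,17,86)),velocity=60); f=F()-f0
    if x>-25 or abs(f).max()>2: print(round(x,1),f.round(1))
    if abs(f[0])>14 or np.abs(f).max()>20: break
snap("push"); cv2.imwrite("pics/top2.png",ctrl.get_image("top")[:,:,::-1])
print(ctrl.read_t(),ctrl.read_eef_pos())
E
```

```text
[0.1 0.1 0.6]
[-0.2 -1.   0.1] 1.000222529538359
[-0.4 -0.6  0.6]
[ 0.8 -1.   0. ]
-19 [ 0.6  0.2 -0.8]
-17.5 [ 0.2  1.2 -1.2]
-16.0 [-0.2  0.6 -0. ]
-14.5 [ 0.9  0.5 -0.9]
-13.0 [-0.2  0.  -1.8]
-11.5 [-0.3  1.1 -0.9]
-10.0 [ 1.2  0.6 -0.4]
-8.5 [-3.2  0.6  1.6]
-7.0 [-9.2  0.2  6.7]
-5.5 [-15.1  -0.9  11.9]
37.7333 [515.36041349 170.47002391  85.76564112]
```

```bash
python3 - <<'E'
from h import *
ctrl.move_l(L(rk(-40,17,86)),velocity=80); ctrl.move_l(L(rk(-60,17,290)),velocity=200); ctrl.reach(L(rk(-90,17,300)),QP); ctrl.pause(.3)
i,im=snap("end"); p=project(i,[rk(2.5,y,98) for y in(-51,-17,17)]).round(0); print(p.tolist())
c=im[:,:,::-1][80:380,120:520].copy()
for u in p: cv2.circle(c,(int(u[0]-120),int(u[1]-80)),3,(0,0,255),1)
t=ctrl.get_image("top")[:,:,::-1][150:310,120:260]
cv2.imwrite("pics/e.png",np.hstack([cv2.resize(c,(533,400)),cv2.resize(t,(262,400))[:, :262]])); print(ctrl.read_t(),F())
E
```

```text
[[243.0, 314.0], [278.0, 314.0], [314.0, 314.0]]
40.15 [ 0.46469246 -0.14491239  0.34565539]
```

View pics/e.png

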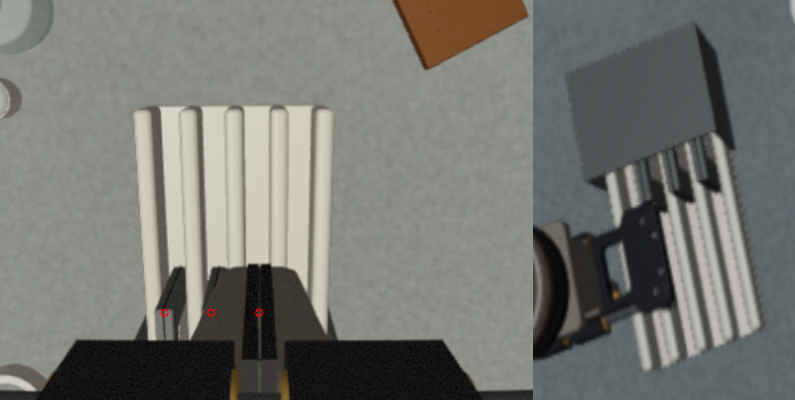

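The picture shows three cassette tails in line at the cover edge (right tile, about (645,185), (675,175) and (703,165)), so the new one in lane 2 is level with the stored two. The gripper is clear.

```bash
python3 -c "
from workcell import ctrl
print(ctrl.finish_job())"
```

```text
the job is handed in; nothing more can be done
None
```

I stood the cassette in lane 2, found that lane free past the hidden stop, and pushed it home against the back wall; it was released, level with the two stored ones, when I handed the job in at about 40 s. The hand-in gave no verdict.

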